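Pry the reel's retaining ring off its spindle with the hooked pick

TASK

The reel on the wire pay-off stand has to be changed: with the hooked pick from the rack, pry the retaining ring out of its groove and off the spindle, not touching the ring with the gripper while it is on the spindle, and lay the ring in the parts tray. Then stand the pick back in its free slot in the rack, and leave the other things where they are.

Things in the scene. Friction and masses are not known exactly. Their poses are not given: they have to be found in the camera images.
- ring: Round-wire retaining ring (horseshoe snap ring) of 4 mm bright steel wire, seated in the spindle's groove. Origin: centre of its bore, on the spindle axis when seated. Its z is normal to its plane (along the spindle, outward, when seated); its x points to its pull loop. It is 28 mm wide; two sprung arms reach to 9 mm behind the origin (mouth side, -x), the loop to 24.5 mm (+x).
- ring_loop (a point): Middle of the inside edge of the ring's pull loop, 20.5 mm from the ring's origin along its x. It stands up off the spindle, leaning to either side by up to 35 degrees. Between spindle and loop is a window 8 mm high and 15 mm wide (11 at the top), open along the spindle. A pull of 8 to 16 N along the ring's x springs its arms apart over some 8 mm, then it comes free and hangs on the hook.
- spindle: Horizontal steel spindle of the pay-off stand, 25 mm thick. Origin: on its axis in the upright plate, 92 mm above the table. Its z points outward along the axis, its x up. From the origin along z: reel 10 to 74 mm (flanges 100 mm across), the reel's nose 74 to 85 mm (29 mm across), ring groove 85.5 to 91.5 mm (bottom 20 mm across), then plain spindle, bevelled from 98 to its end at 100 mm.
- stand: The pay-off stand, fixed: grey foot plate 140 x 110 x 12 mm, upright plate 12 mm thick, 70 mm wide and 126 mm high that carries the spindle. Origin: on the table under the upright plate; x along the spindle, outward.
- groove (a point): Middle of the ring groove on the spindle axis, 88.5 mm from the spindle's origin.
- pick: Hooked pick standing in a slot of the rack: square black handle 20 x 20 x 78 mm, below it a round steel shank 5 mm thick and 70 mm long, its end bent square to a hook 4 mm thick. Origin: centre of the handle's underside; z up the handle, -x the way the hook points. The sides of the handle are square to x and y. 60 g.
- pick_tip (a point): End of the pick's hook: 16 mm from the shank's middle line along the pick's -x, 70 mm below the handle's underside (centre line of the hook).
- rack: Bench tool rack: aluminium plate 75 x 215 mm, its top 90 mm above the table, on two end cheeks, fixed. Origin: on the table under its centre; x across it, y along it. Three slots, each 12 mm wide (y) and 26 mm long (x from -20 to +6 mm): the hook passes through along -x, the handle stands on the plate. The tools stand at x = 0, y = -70, 0 and 70 mm, in any order.
- tray: Shallow open parts tray of aluminium, 110 x 150 x 22 mm, walls and floor 3 mm, fixed. Origin: on the table under its centre, long side along y.
- awl: Straight awl with a round wooden handle, 78 mm high, standing in the rack. Not to be moved. Origin: centre of the handle's underside.
- driver: Flat screwdriver with a round black handle, 86 mm, standing in the rack. Not to be moved. Origin: centre of the handle's underside.
- stator_a: Wound fan stator, 80 mm across, 24 mm high, on the table near the robot. Not to be moved. Origin: centre of its underside.
- stator_b: Wound fan stator like the other, on the far side of the table. Not to be moved.
- spare_reel: Spare reel of copper wire, 90 mm across, 60 mm high, standing on its flange. Not to be moved. Origin: centre of its underside.
- wrench: Small steel wrench, 160 mm long, lying near the robot. Not to be moved.
- jar: Amber glass jar, 56 mm across, 70 mm high. Not to be moved. Origin: centre of its underside.
- tape: Roll of paper tape, 80 mm across, 24 mm high. Not to be moved. Origin: centre of its underside.

How it is judged:
On the way, in this order (a step that is already met when the one before it is completed fails the run):
1. the pick pulls on the ring while it still sits in its groove (contact force between pick and ring above 3 N and distance between ring and groove below 0.008 m), for 0.02 s.
2. the ring is out of its groove and off the spindle (distance between ring and groove above 0.025 m), for 0.1 s.
3. the ring lies in the parts tray (x of ring in the frame of tray between -0.05 and 0.05 m and y of ring in the frame of tray between -0.07 and 0.07 m and z of ring in the frame of tray below 0.015 m), for 0.2 s.
At the end, for the whole second after the job is handed in: The ring lies at rest in the tray (its origin inside the walls, less than 15 mm above the table), and the pick stands at rest in a slot of the rack, its handle down on the plate (underside 86 to 95 mm above the table) and upright within 0.12 rad (all of step 3 and linear speed of each of ring, pick below 0.02 m/s and x of pick in the frame of rack between -0.012 and 0.012 m and y of pick in the frame of rack between -0.085 and 0.085 m and z of pick in the frame of rack between 0.086 and 0.095 m and angle between pick's own z axis and vertical below 0.12 rad); the robot touches nothing.
It fails at once if the gripper touches the ring while it is on the spindle (contact force between any of the fingers, the arm and ring above 0.3 N and distance between ring and groove below 0.025 m).
It fails at once if another tool or a thing on the table is moved by more than 20 mm (distance of any of awl, driver, stator_a, stator_b, spare_reel, wrench, jar, tape from where it was at the start of the episode above 0.02 m).
It also fails if it takes over 72 s, if anything falls off the work surface, if the arm or the gripper's body presses on something with over 40 N, if the wrist force passes 120 N, or if a joint passes its speed limit or range.

ROBOT

A 6-joint arm with a two-finger parallel gripper is mounted at the origin on the work surface. World frame = base frame: x ahead of the robot, y to its left, z up, the work surface at z = 0. Lengths are in m, angles in rad, forces in N, time in s.
With the tool pointing down it reaches from about 0.275 to 0.75 m from the base axis. Payload 10.2 kg.
Tool frame: the origin (TCP) lies midway between the tips of the shut fingers; the grasp point (between the pads) lies 19 mm behind it (env.hold_point_z is the distance from the TCP to the grasp point, in m); z points along the fingers, y is the line along which they close (so a half turn about z gives the same grasp; the last joint's range is limited). The gripper opens to 85 mm and grips with 20 to 120 N. Pads are 22 mm wide; open, the fingers measure 114 mm over their backs; the gripper's body (76 mm by 85 mm) begins 54 mm behind the grasp point. The pads swing forward as they close: fully open they stand 13 mm farther back than shut.
Start: joints at [-1.528, 0.313, 1.498, -0, 1.331, -0.223], TCP at [0.138, -0.507, 0.231] pointing down, gripper open.
Joint ranges: [-2.94, 2.94], [-0.97, 2.17], [0.19, 2.56], [-1.23, 4.37], [0.02, 3.11], [-2.88, 2.88]. Speed limits (rad/s): [2.39, 2.39, 3.01, 3.14, 3.14, 3.14].

INTERFACE

Orientations are given as a unit quaternion [x, y, z, w].
In Python, from bench import env, kinematics, monitor, eyes, job gives the robot as it stands. The module is installed in compiled form; this text tells all that it offers. Calls block until the motion is done:
- env.reach(position, orientation): joint-space move of the TCP to a pose.
- env.movel(position, velocity=0.15, frame=None, guard=None): straight line of the TCP; frame=None keeps the orientation; velocity is the mean speed in m/s. With guard (N) it stops when the force on the tool has changed by that much, and returns True; else False.
- env.set_joints(angles): joint-space move.
- env.release() and env.close_gripper(effort=None): open the fingers fully, or close them until they stop; effort is the grip in N (None keeps the last).
- env.hold(seconds).
- kinematics.ik(position, orientation): joint angles nearest the present ones, or None.
- monitor.sense(): the state.
- eyes.grab_frame(name): name is "scene" or "top" or "wrist"; returns a dict with "frame" (420x560x3 uint8, red, green, blue), "mtx" (3x3 intrinsics, pixels), "view" (4x4, takes a point from world to camera coordinates). Camera axes: x right, y down, z forward; pixel columns grow to the right and rows downward; lengths in m; the calibration is good to about 2 mm. The wrist camera is an equidistant fisheye: a pixel r from the principal point sees the ray r / f radians off the axis. A picture is of the moment at which its call begins. There is no depth.
A pose or a line that the arm cannot do raises env.MotionError and nothing moves.
- job.hand_in(): hands the job in; it is judged then, once.
The state is a dict: "clock": time; "joints": joint angles; "qvel": joint speeds; "joint_efforts": joint torques, N m; "position": TCP position; "ee_rot": TCP orientation; "contact_force": force on the tool from outside, world axes, zero at the start; "ft_torque": the same for the moment, N m; "finger_gap": opening from 0.0 (shut) to 1.0 (fully open); "gripper_force": force on a finger pad.
Only numpy, scipy, OpenCV 4.12 (cv2) and the standard library are available. Lean on these libraries where they do the work, as an engineer would, in place of code of your own. Each camera call takes 0.05 s, during which the arm holds its last target. There are 200 camera calls.

## Working session

There is one attempt and no reset: what is moved stays moved. The work goes in short steps, each a Python script; the robot and the scene stay as the last script left them, time stands still between calls to the robot, and variables do not carry over. Pictures are saved under pics/ and viewed, at most 10 in all, crops included, and the job is handed in when it is done.

```bash
mkdir -p pics
python3 - <<'E'
from bench import env, kinematics, monitor, eyes, job
import cv2,numpy as np,pickle
d={}
for n in ["scene","top","wrist"]:
    f=eyes.grab_frame(n); d[n]=f; cv2.imwrite(f"pics/{n}0.png",cv2.resize(f["frame"][:,:,::-1],(800,600),interpolation=cv2.INTER_CUBIC)); print(n,np.round(f["mtx"],2).tolist(),np.round(f["view"],4).tolist())
pickle.dump(d,open("f0.pkl","wb"))
s=monitor.sense();print(s["clock"],s["position"],s["ee_rot"],env.hold_point_z)
E
```

```text
scene [[411.65, 0.0, 278.99], [0.0, 411.65, 217.02], [0.0, 0.0, 1.0]] [[-0.6856, 0.728, -0.0018, 0.3722], [0.4893, 0.459, -0.7416, -0.1912], [-0.5391, -0.5093, -0.6708, 1.462], [0.0, 0.0, 0.0, 1.0]]
top [[393.74, 0.0, 281.23], [0.0, 393.74, 208.82], [0.0, 0.0, 1.0]] [[0.0169, -0.9992, 0.0369, -0.0303], [-0.9975, -0.0194, -0.0684, 0.5345], [0.069, -0.0356, -0.997, 1.012], [0.0, 0.0, 0.0, 1.0]]
wrist [[325.19, 0.0, 278.05], [0.0, 325.19, 211.69], [0.0, 0.0, 1.0]] [[0.2619, -0.9651, -0.0005, -0.5249], [-0.9181, -0.2493, 0.3081, -0.0395], [-0.2975, -0.0803, -0.9514, 0.3785], [0.0, 0.0, 0.0, 1.0]]
0.15 [ 0.13788869 -0.50636459  0.23087307] [ 9.91181346e-01  1.32511480e-01  3.92669408e-05 -4.94755515e-04] 0.0187
```

View pics/scene0.png

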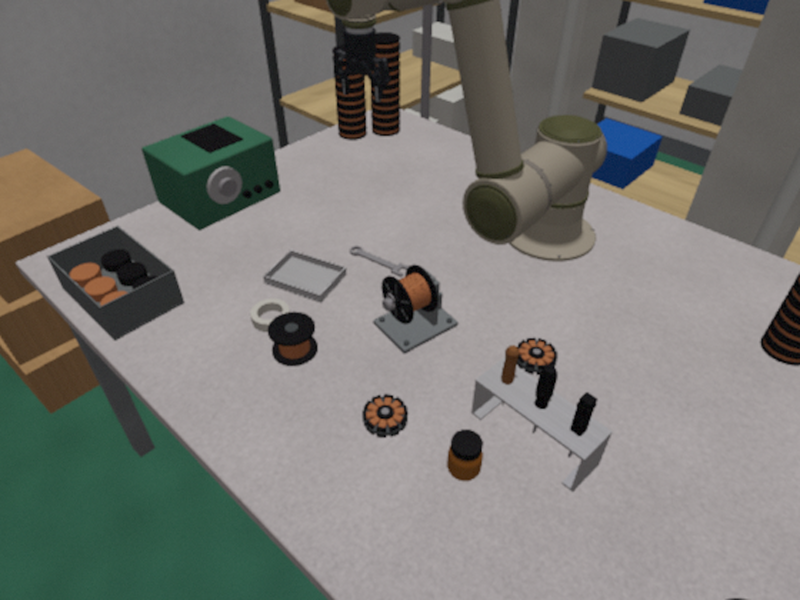

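View pics/top0.png

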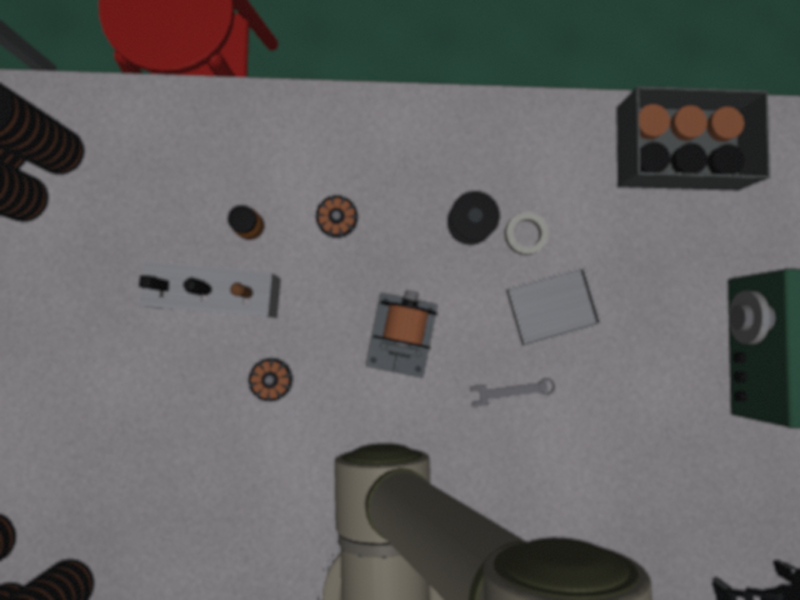

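The scene view shows the rack with awl (510,365), driver (545,387) and the square-handled pick (584,413). The stand's spindle end is at about (390,302) and the tray at (305,275). In the top view the pick is at (153,283), the spindle end at (411,293) and the tray centre at (552,306).

```bash
cat > h.py <<'E'
from bench import env, kinematics, monitor, eyes, job
import cv2,numpy as np,pickle
from scipy.spatial.transform import Rotation as R
S=560/800
def ray(name,f,px):
    K=f["mtx"];V=f["view"]
    u=np.array([(px[0]-K[0,2])/K[0,0],(px[1]-K[1,2])/K[1,1]])
    if name.startswith("wrist"):
        t=np.linalg.norm(u);d=np.r_[u/t*np.sin(t),np.cos(t)]
    else: d=np.r_[u,1]
    return -V[:3,:3].T@V[:3,3], V[:3,:3].T@(d/np.linalg.norm(d))
def proj(name,f,P):
    c=f["view"][:3,:3]@np.asarray(P,float)+f["view"][:3,3];K=f["mtx"]
    if name.startswith("wrist"):
        r=np.hypot(c[0],c[1]);u=c[:2]/r*np.arctan2(r,c[2])
    else: u=c[:2]/c[2]
    return u*[K[0,0],K[1,1]]+[K[0,2],K[1,2]]
def tri(obs):
    A=np.zeros((3,3));b=np.zeros(3)
    rs=[ray(*o) for o in obs]
    for c,d in rs:
        M=np.eye(3)-np.outer(d,d);A+=M;b+=M@c
    X=np.linalg.solve(A,b)
    return X,max(np.linalg.norm(np.cross(X-c,d)) for c,d in rs)
def onz(name,f,px,z):
    c,d=ray(name,f,px);return c+d*(z-c[2])/d[2]
def Q(rot): return rot.as_quat()
def yawdown(a): # tool down, tool x axis heading a in world
    return (R.from_euler('z',a)*R.from_euler('x',np.pi))
def snap(tag,crops=(),name="wrist"):
    f=eyes.grab_frame(name);pickle.dump(f,open(f"{tag}.pkl","wb"));return f
def crop(f,c,w,h,k,out):
    x=int(c[0]-w/2);y=int(c[1]-h/2);x=max(0,min(x,560-w));y=max(0,min(y,420-h))
    im=cv2.resize(f["frame"][y:y+h,x:x+w,::-1],None,fx=k,fy=k,interpolation=cv2.INTER_CUBIC)
    if out: cv2.imwrite(out,im)
    return im,(x,y)
E
python3 - <<'E'
from h import *
d=pickle.load(open("f0.pkl","rb"))
T=lambda s,t:tri([("scene",d["scene"],np.array(s)*S),("top",d["top"],np.array(t)*S)])
print("spindle end",T((389,303),(411,293)))
print("pick top",T((587,398),(143,282)))
for p in [(507,290),(583,270),(599,322),(524,344)]: print("tray",onz("top",d["top"],np.array(p)*S,.022).round(3))
for p in [(140,263),(268,270),(140,307),(268,316)]: print("rack",onz("top",d["top"],np.array(p)*S,.09).round(3))
for p in [(380,293),(437,303),(424,377),(366,367)]: print("stand",onz("top",d["top"],np.array(p)*S,.012).round(3))
for n in d:
    f=d[n]; print(n,-f["view"][:3,:3].T@f["view"][:3,3])
s=monitor.sense(); rt=R.from_quat(s["ee_rot"]).as_matrix();f=d["wrist"]
C=-f["view"][:3,:3].T@f["view"][:3,3]
print("cam in tool",rt.T@(C-s["position"]), "axis in tool",rt.T@f["view"][:3,:3][2], "tool x",rt[:,0])
E
```

```text
spindle end (array([ 0.53785208, -0.03207621,  0.09552241]), np.float64(0.0017661529206453239))
pick top (array([0.54359435, 0.38409059, 0.16466447]), np.float64(0.002270129876669013))
tray [ 0.554 -0.214  0.022]
tray [ 0.594 -0.356  0.022]
tray [ 0.498 -0.385  0.022]
tray [ 0.455 -0.246  0.022]
rack [0.581 0.424 0.09 ]
rack [0.574 0.21  0.09 ]
rack [0.507 0.42  0.09 ]
rack [0.496 0.207 0.09 ]
stand [0.544 0.019 0.012]
stand [ 0.528 -0.086  0.012]
stand [ 0.392 -0.064  0.012]
stand [0.409 0.042 0.012]
scene [1.13691636 0.56136635 0.83962767]
top [0.46379669 0.01611773 1.04661573]
wrist [ 0.2137659  -0.48601653  0.37202641]
cam in tool [ 0.07858715  0.00016145 -0.14113714] axis in tool [-3.08297124e-01  2.36318290e-04  9.51290086e-01] tool x [9.64881412e-01 2.62685775e-01 2.08962889e-04]
```

Run:
```python
from h import *
def look(tag,p,rot):
    env.reach(p,Q(rot)); env.hold(0.2); f=snap(tag); return f
sp=np.array([.53,-.034,.1]); dirn=np.arctan2(-.03,.26)
import itertools
for tilt in (45,35,25,15,0):
    # tilt about tool y so tool z leans to -x
    rot=R.from_euler('z',-.16)*R.from_euler('y',np.radians(tilt))*R.from_euler('x',np.pi)
    p=sp+R.from_euler('z',-.16).apply([.06+.0005*tilt,0,.11])
    q=kinematics.ik(p,Q(rot)); print(tilt,rot.as_matrix()[:,2].round(2),None if q is None else np.round(q,2))
    if q is not None: break
print(monitor.sense()["clock"])
f=look("w1",p,rot)
f2=look("w2",[.60,.33,.27],yawdown(0.05))
f3=look("w3",[.50,.36,.27],yawdown(np.pi/2))
print(monitor.sense()["clock"])
a,o1=crop(f,proj("wrist",f,sp),130,100,6,"pics/w1c.png"); print(o1)
b,o2=crop(f2,proj("wrist",f2,[.54,.315,.12]),266,200,3,"pics/w2c.png"); print(o2)
c,o3=crop(f3,proj("wrist",f3,[.54,.36,.12]),266,200,3,"pics/w3c.png"); print(o3)
```

```text
45 [-0.7   0.11 -0.71] [-0.24  1.07  0.45 -0.09  2.4   1.45]
0.15
5.9833
(212, 129)
(155, 155)
(188, 95)
```

View pics/w1c.png

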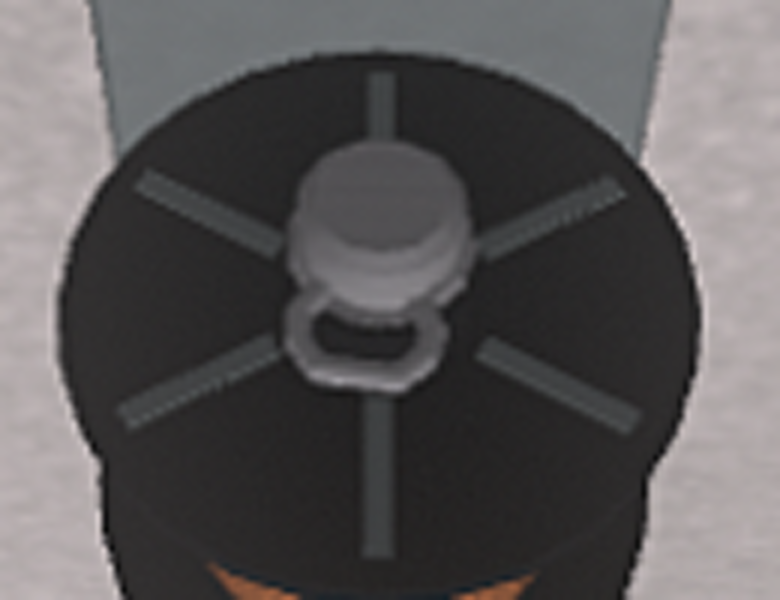

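View pics/w2c.png

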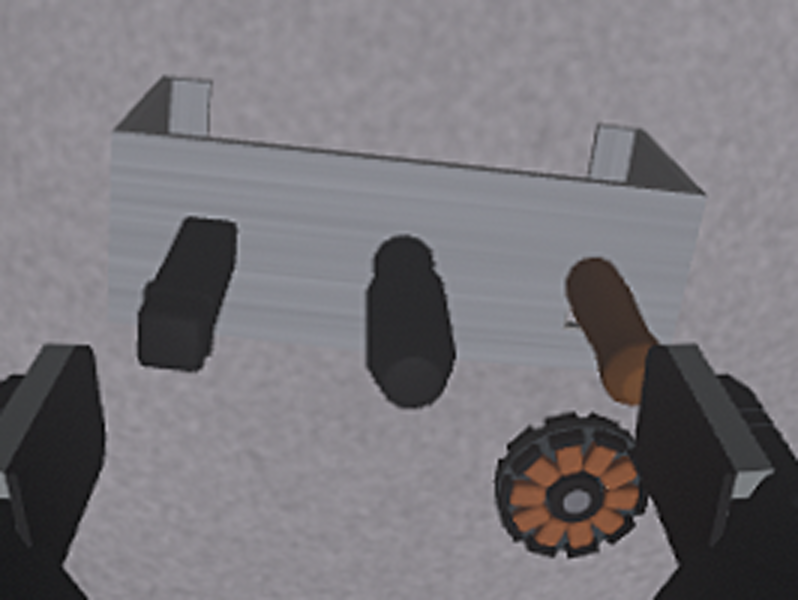

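View pics/w3c.png

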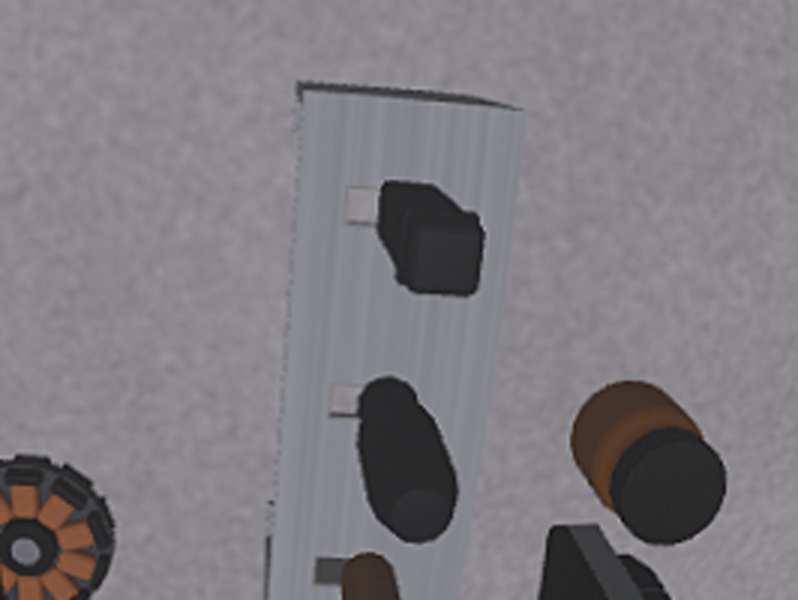

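w1 shows the spindle end (382,195 in the crop) with the ring loop standing up and leaning towards +y, its window centred at about (366,338). w2 and w3 show the pick at the +y end of the rack, its slot reaching to the robot side, so the hook points to -x in world. I'll fit the rack and pick and overlay the result as a check.

```bash
cat > fit.py <<'E'
from h import *
from scipy.optimize import least_squares
f1,f2,f3=[pickle.load(open(f"w{i}.pkl","rb")) for i in (1,2,3)]
c1=lambda x,y:np.array([x/6+212,y/6+129]);c2=lambda x,y:np.array([x/3+155,y/3+155]);c3=lambda x,y:np.array([x/3+188,y/3+95])
for n,a,b in [("corner x+y+",(112,130),(522,108)),("base x-y+ (hidden w2)",None,None),("pick top x-y-",(200,371),(412,292)),("pick top x-y+",(139,362),(415,226))]:
    if a: print(n,tri([("wrist",f2,c2(*a)),("wrist",f3,c3(*b))]))
obs=[(f2,c2(112,130),(.0375,.1075,.09)),(f2,c2(706,194),(.0375,-.1075,.09)),(f3,c3(522,108),(.0375,.1075,.09)),(f3,c3(302,90),(-.0375,.1075,.09)),
 (f3,c3(347,187),(-.02,.076,.09)),(f3,c3(347,225),(-.02,.064,.09)),(f3,c3(331,384),(-.02,.006,.09)),(f3,c3(331,416),(-.02,-.006,.09))]
def W(p,P): return R.from_euler('z',p[2]).apply(P)+[p[0],p[1],p[3]]
def res(p): return np.concatenate([proj("wrist",f,W(p,P))-px for f,px,P in obs])
s=least_squares(res,[.54,.315,.04,0],loss='soft_l1'); print("rack",s.x.round(4)); print(s.fun.round(1))
p=s.x; np.save("rack.npy",p)
if __name__=="__main__":
  ims=[]
  for f,o,k in ((f2,(190,200),9),(f3,(300,145),9)):
    w,h=44,60
    im=f["frame"][o[1]:o[1]+h,o[0]:o[0]+w,::-1]
    im=(255*(im/255.)**.45).astype(np.uint8)
    im=cv2.resize(im,None,fx=k,fy=k,interpolation=cv2.INTER_CUBIC)
    for z,col in ((.09,(0,0,255)),(.168,(0,255,0))):
        pts=np.array([(proj("wrist",f,W(p,(sx*.01,.07+sy*.01,z)))-o+.5)*k for sx,sy in ((1,1),(1,-1),(-1,-1),(-1,1))]).astype(int)
        cv2.polylines(im,[pts],True,col,1)
    ims.append(im)
  cv2.imwrite("pics/fit1.png",np.hstack(ims)); print(ims[0].shape)
E
python3 fit.py
```

```text
corner x+y+ (array([0.58469921, 0.41879653, 0.08663244]), np.float64(0.0001270640641332172))
pick top x-y- (array([0.53668583, 0.37485306, 0.16640659]), np.float64(0.00021221134556627697))
pick top x-y+ (array([0.5373159 , 0.39269846, 0.16530985]), np.float64(0.0003892049237184215))
rack [ 0.5409  0.3136 -0.0623 -0.0021]
[-0.2 -0.1  0.  -0.4  0.6  0.4 -0.1  0.1  0.2  0.2 -0.7 -0.8  0.1  0.2
 -0.8  0. ]
(540, 396, 3)
```

View pics/fit1.png

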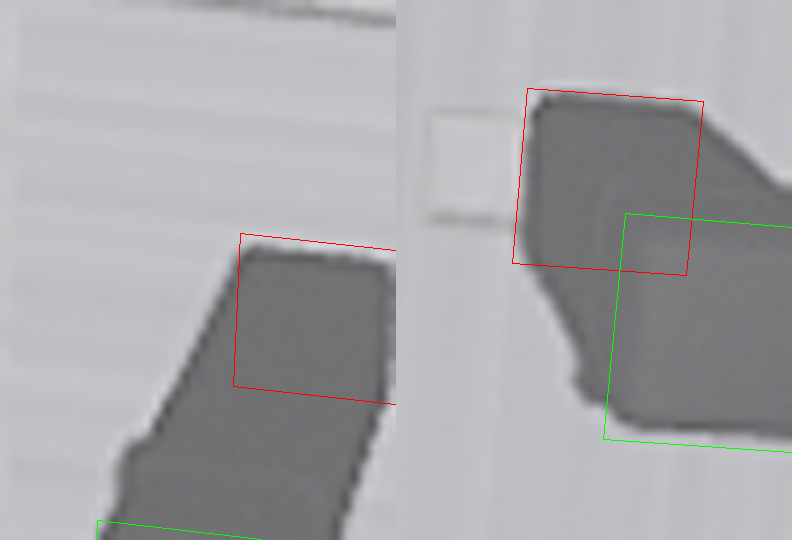

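The overlay fits the pick to about 1 mm. Next I grasp it with the fingers closing along the rack's x.

Run:
```python
from h import *
p=np.load("rack.npy"); yaw=p[2]
c=R.from_euler('z',yaw).apply([0,.07,0])[:2]+p[:2]; print(c)
rot=yawdown(np.pi/2+yaw); q=Q(rot)
env.reach([*c,.21],q); env.movel([*c,.125],.12,guard=8)
env.close_gripper(100); env.hold(.2)
s=monitor.sense(); print(s["clock"],s["position"],s["finger_gap"],s["gripper_force"],s["contact_force"].round(1) if hasattr(s["contact_force"],'round') else s["contact_force"], np.round(s["joints"],2))
env.movel([*c,.235],.15); s=monitor.sense(); print(s["clock"],s["position"],s["finger_gap"],s["contact_force"])
f=snap("w4");
```

```text
[0.54530354 0.38347867]
8.075 [0.54544441 0.3835252  0.12527114] 0.223964161272858 97.6802408695221 [ 0.7 -0.1  2.7] [0.44 0.71 1.15 0.   1.28 0.5 ]
8.9583 [0.54493068 0.38331006 0.23368185] 0.219571390204463 [-0.05992847  0.68477187 -1.10808849]
```

```bash
cat > spin.py <<'E'
from h import *
from scipy.optimize import least_squares
f1=pickle.load(open("w1.pkl","rb"));d0=pickle.load(open("f0.pkl","rb"))
t=np.linspace(0,2*np.pi,181)
def SW(p,P): # spindle coords: (up, lateral left(+y-ish), out) -> world ; p=sx,sy,phi,zc
    P=np.atleast_2d(P); return R.from_euler('z',p[2]).apply(np.c_[P[:,2],P[:,1],P[:,0]])+[p[0],p[1],p[3]]
def circ(r,z): return np.c_[r*np.cos(t),r*np.sin(t),0*t+z]
def rp(th,x,y,z=88.5e-3): # ring x (loop dir), ring lateral
    return np.array([x*np.cos(th)-y*np.sin(th),x*np.sin(th)+y*np.cos(th),z])
def PX(n,f,X): return np.array([proj(n,f,P) for P in X])
def c1(a): return (PX("wrist",f1,a)-[212,129])*6
def res(p):
    F=c1(SW(p,circ(.05,.074)));E=c1(SW(p,circ(.0125,.098)))
    r=[F[:,0].min()-57,F[:,0].max()-702,F[:,1].min()-50,E[:,0].min()-298,E[:,0].max()-470,(F[:,1].max()-597)*.5]
    G=c1(SW(p,circ(.0105,.1)));r.append(.7*(G[:,1].min()-143)); r.append(.7*(E[:,1].min()-140))
    l=c1(SW(p,[rp(p[4],.0165,0)]))[0]-[366,338]; r+=list(l)
    l=c1(SW(p,[rp(p[4],.0205,.0055-.001),rp(p[4],.0205,-.0055+.001)])); 
    r=np.array(r)/6
    st=[]
    for q,P in (((380,293),(.012,.055,None)),):pass
    a=PX("top",d0["top"],SW(p,[[0,0,.1]]))[0]-np.array((411,292))*S
    return np.r_[r,.3*a]
if __name__=="__main__":
    s=least_squares(res,[.44,-.02,-.165,.092,.15]);print(s.x.round(4));print(s.fun.round(2));np.save("spin.npy",s.x)
    p=s.x
    print("groove",SW(p,[[0,0,.0885]]),"loop",SW(p,[rp(p[4],.0205,0)]),"deg",np.degrees(p[2]),np.degrees(p[4]))
    from scipy.spatial.transform import Rotation as R
    im=cv2.resize(f1["frame"][165:200,245:310,::-1],None,fx=12,fy=12,interpolation=cv2.INTER_CUBIC);im=np.clip(im*1.6,0,255).astype(np.uint8)
    def dr(pts,col,cl):
        cv2.polylines(im,[((PX("wrist",f1,SW(p,pts))-[245,165]+.5)*12).astype(int)],cl,col,1)
    dr(circ(.0125,.098),(0,255,0),True);dr(circ(.0145,.085),(255,255,0),True)
    dr(np.array([rp(p[4],x,y) for x,y in ((.0125,.0075),(.0205,.0055),(.0205,-.0055),(.0125,-.0075))]),(0,0,255),True)
    cv2.imwrite("pics/spin.png",im)
E
python3 spin.py
```

```text
[ 0.4435 -0.0161 -0.1904  0.0901  0.1429]
[ 0.04 -0.04  0.08 -0.14  0.15 -0.18 -0.12 -0.06 -0.02  0.15  0.16 -0.06]
groove [[ 0.53039722 -0.0328211   0.09009084]] loop [[ 0.53094992 -0.02995354  0.11038177]] deg -10.909553674281153 8.189959542190403
```

View pics/spin.png

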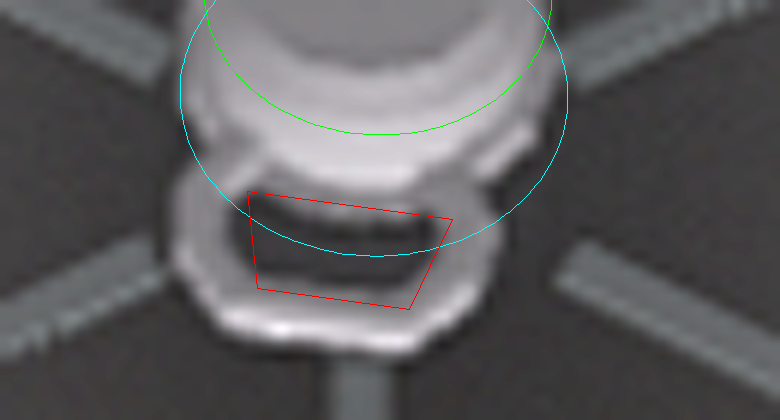

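The overlay fits, with the loop leaning about 8° to +y. The camera heights read about 2 mm low, the same as at the rack. I'll move the hook to a pre-pose in front of the loop and look at both in one image.

```bash
cat >> h.py <<'E'
TIPL=.1053
def spin():
    p=np.load("spin.npy").copy(); p[3]=.092; return p
def tcp_for(p,up,lat,out):
    """TCP for hook tip at spindle coords, pick vertical, x along spindle; returns pos, rot"""
    Rz=R.from_euler('z',p[2])
    w=Rz.apply([out+.016,lat,up])+[p[0],p[1],p[3]]
    return w+[0,0,TIPL], yawdown(np.pi/2+p[2])
def tip_now(s=None):
    s=s or monitor.sense(); r=R.from_quat(s["ee_rot"]); return np.array(s["position"])+r.apply([0,-.016,TIPL])
E
python3 - <<'E'
from h import *
p=spin()
env.movel([.545,.383,.31],.25)
a,rot=tcp_for(p,.017,.0024,.112)
env.reach(a+[0,0,.09],Q(rot)); env.movel(a,.12); env.hold(.3)
f=snap("w5"); s=monitor.sense(); print(s["clock"],s["position"],a,s["contact_force"])
t=tip_now(s); print(t, proj("wrist",f,t), proj("wrist",f,p[:2].tolist()+[.1]))
L=proj("wrist",f,t)
im,o=crop(f,L+[-0,0],100,75,8,"pics/w5c.png"); print(o)
E
```

```text
12.2667 [ 0.56970705 -0.03795351  0.21453515] [ 0.56963756 -0.03794022  0.2143    ] [-0.61459637 -0.37580427 -1.21159481]
[ 0.55404052 -0.03493472  0.10922828] [258.32880572 210.0274284 ] [133.45029633 209.68923864]
(208, 172)
```

View pics/w5c.png

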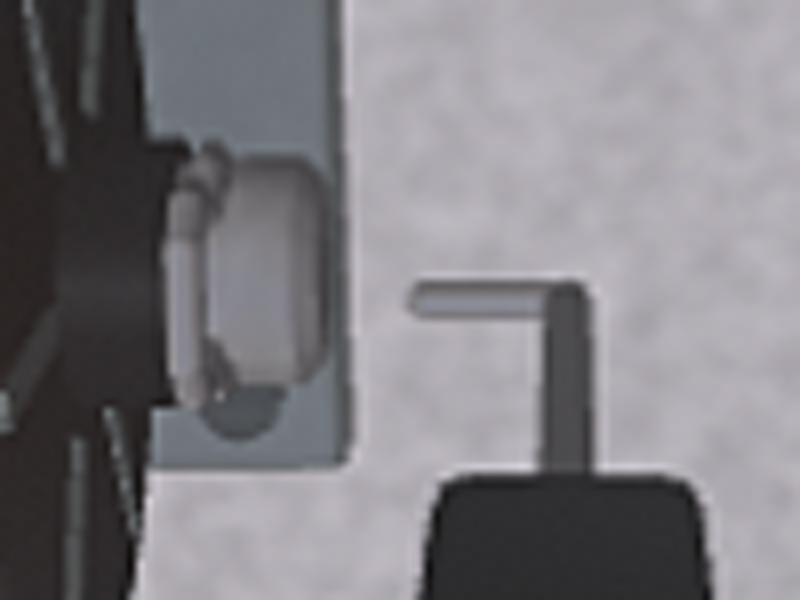

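The view shows the hook tip at (408,300) in the crop, matching the prediction to within 1 px. The loop bar is at x≈185, y≈190–405, with its middle about 2 mm to +y of the hook, so the lean is a bit larger, about 10–11°. I'll refine these numbers and insert with a guard.

Run:
```python
from h import *
p=spin(); f=pickle.load(open("w5.pkl","rb")); Rz=R.from_euler('z',p[2])
c=lambda x,y:np.array([208+(x+.5)/8-.5,172+(y+.5)/8-.5])
def sc(P): return Rz.inv().apply(P-[p[0],p[1],p[3]])
tip=tip_now(); pt=sc(tip)
m=sc(onz("wrist",f,c(408,300),tip[2])); b=sc(onz("wrist",f,c(185,297),.092+.0222)); e=sc(onz("wrist",f,c(322,270),.092))
corr=pt-m; print("tip",pt.round(4),"seen",m.round(4),"bar",b.round(4),"bar corrected",(b+corr).round(4),"end",(e+corr).round(4))
lean=np.arcsin((b+corr)[1]/.0225); lean=(lean+p[4])/2; print("lean",np.degrees(lean))
ring_z=(b+corr)[0]; ring_z=np.clip((ring_z+.0885)/2,.087,.0905); np.save("ring.npy",[lean,ring_z]); print(ring_z)
a,rot=tcp_for(p,.0170*np.cos(lean),.0170*np.sin(lean),.112); env.movel(a,.05,frame=Q(rot)); env.hold(.2); s0=monitor.sense(); print(s0["contact_force"])
a,rot=tcp_for(p,.0170*np.cos(lean),.0170*np.sin(lean),ring_z-.0085)
print("hit",env.movel(a,.03,frame=Q(rot),guard=3)); env.hold(.2); s=monitor.sense()
print(s["clock"],sc(tip_now(s)).round(4),np.array(s["contact_force"])-s0["contact_force"])
f=snap("w6"); im,o=crop(f,proj("wrist",f,tip_now()),100,75,8,"pics/w6c.png"); print(o)
```

```text
tip [0.1121 0.0024 0.0172] seen [0.1123 0.0032 0.0172] bar [0.0907 0.0051 0.0222] bar corrected [0.0905 0.0043 0.0222] end [ 0.1019  0.0003 -0.    ]
lean 9.62588408570516
0.08948809155441922
[ 0.60333999 -0.8051862  -1.31096586]
hit False
14.1 [0.081  0.0028 0.0167] [-0.66638898  0.84469118  0.20942806]
(208, 172)
```

View pics/w6c.png

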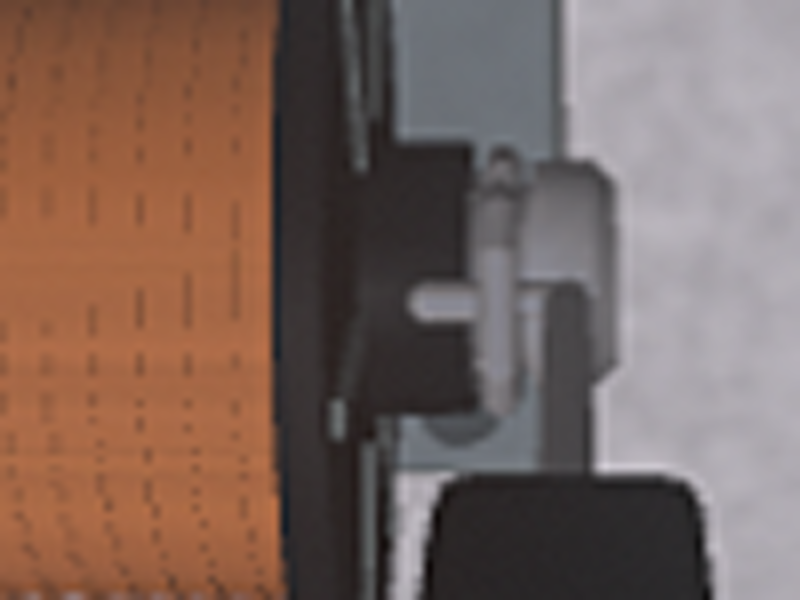

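The hook (tip at 410,303) is through the window under the loop bar, as wanted. Next is the pull along the ring's x.

Run:
```python
from h import *
p=spin(); lean,rz=np.load("ring.npy"); F0=np.array(monitor.sense()["contact_force"])
for i,r in enumerate([.019,.021,.023,.025,.027,.029,.031,.033]):
    a,rot=tcp_for(p,r*np.cos(lean),r*np.sin(lean),rz-.0085); env.movel(a,.02,frame=Q(rot))
    print(r,(np.array(monitor.sense()["contact_force"])-F0).round(1))
env.hold(.2)
a,rot=tcp_for(p,.085,.006,rz-.0085); env.movel(a,.06); env.hold(.4)
s=monitor.sense();print(s["clock"],(np.array(s["contact_force"])-F0).round(2),s["finger_gap"])
f=snap("w7"); im,o=crop(f,proj("wrist",f,tip_now()),100,75,8,"pics/w7c.png"); print(o)
```

```text
0.019 [ 0.8  1.1 -2.1]
0.021 [-0.1  0.1 -4.8]
0.023 [-0.1 -1.5 -7. ]
0.025 [ 0.6 -1.8 -2.3]
0.027 [-0.8  0.4 -0.5]
0.029 [-0.3 -0.1  0.5]
0.031 [ 0.4  0.  -0.1]
0.033 [ 0.5 -0.2 -0.4]
17.775 [ 0.35  0.45 -0.02] 0.21722565184922715
(208, 172)
```

View pics/w7c.png

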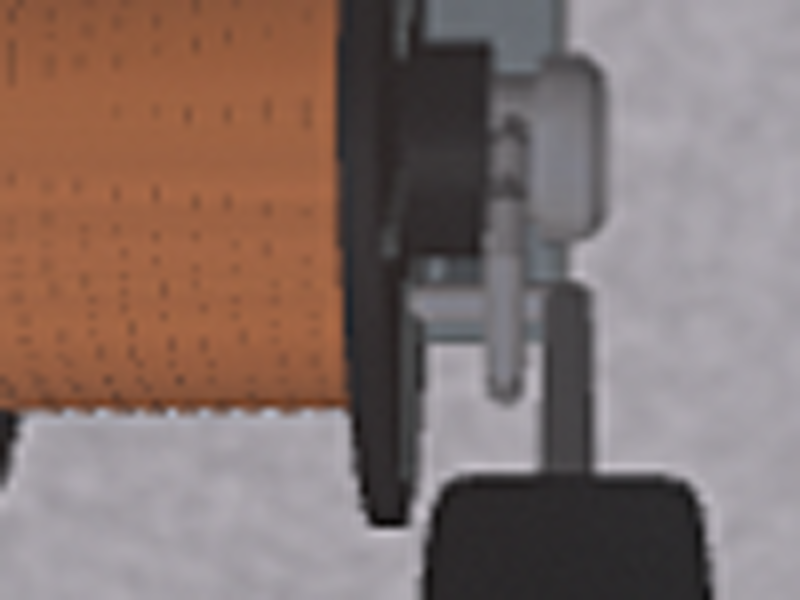

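The ring has come off and hangs on the hook at (505,350), between tip and shank. That was my tenth and last picture, so from here I check numerically. I carry the ring to the tray, tilt the hook down to drop it and back out.

```bash
cat >> h.py <<'E'
M=R.from_matrix(np.array([[0,1,0],[1,0,0],[0,0,-1]],float).T)
def pose(tip,h,tilt):
    """TCP pose for hook tip; pick x heading h, tilt>0 = hook points down"""
    r=R.from_euler('z',h)*R.from_euler('y',-np.radians(tilt))*M
    return np.array(tip)-r.apply([0,-.016,TIPL]), Q(r)
E
python3 - <<'E'
from h import *
p=spin(); t=tip_now(); print(t,pose(t,p[2],0)[0]-monitor.sense()["position"])
h=-.45; c=np.array([.525,-.300])
u=np.array([np.cos(h),np.sin(h)])
for z,ti in ((.2,0),(.05,0),(.03,60),(.02,65)):
    P=pose([*(c-u*.004),z],h,ti); q=kinematics.ik(*P); print(z,ti,P[0].round(3),None if q is None else np.round(q,2))
P=pose(t+[0,0,.06],p[2],-12); env.movel(P[0],.12,frame=P[1])
P=pose([*c,.2],h,-12); env.movel(P[0],.2,frame=P[1])
P=pose([*c,.048],h,-5); env.movel(P[0],.12,frame=P[1]); env.hold(.3)
s=monitor.sense();print(s["clock"],s["contact_force"],tip_now(s))
snap("top1",name="top");snap("scene1",name="scene");snap("w8")
E
```

```text
[ 0.52413991 -0.02548579  0.17696536] [-6.23260556e-06  2.43899236e-06  1.00026553e-06]
0.2 0 [ 0.536 -0.305  0.305] [-0.71  0.49  1.05 -0.    1.6  -0.26]
0.05 0 [ 0.536 -0.305  0.155] [-0.71  0.58  1.31 -0.    1.26 -0.26]
0.03 60 [ 0.446 -0.262  0.097] [-0.99  0.38  2.38  2.42  0.74 -2.86]
0.02 65 [ 0.442 -0.26   0.079] None
21.7333 [-0.20666296  0.41912545 -0.31173181] [ 0.5250757  -0.30009583  0.04816185]
```

Run:
```python
from h import *
c=np.array([.53,-.300])
for h in (-.6,-.7,-.8):
  for ti in (30,40,45,50,55,60):
    u=np.array([np.cos(h),np.sin(h)])
    P=pose([*c,.028],h,ti); q=kinematics.ik(*P); print(h,ti,None if q is None else np.round(q,2))
P=pose([*c,.048],-.7,0); q=kinematics.ik(*P);print(q)
```

```text
-0.6 30 [-0.75  0.31  1.91  0.19  0.41 -0.3 ]
-0.6 40 [-0.77  0.28  2.08  0.87  0.14 -0.99]
-0.6 45 [-0.78  0.28  2.16  2.1   0.15 -2.24]
-0.6 50 [-0.79  0.3   2.23  2.61  0.29 -2.75]
-0.6 55 None
-0.6 60 None
-0.7 30 [-0.71  0.32  1.9   0.01  0.4  -0.02]
-0.7 40 [-0.71  0.29  2.07  0.08  0.09 -0.09]
-0.7 45 None
-0.7 50 None
-0.7 55 None
-0.7 60 None
-0.8 30 [-0.67  0.33  1.88 -0.16  0.42  0.26]
-0.8 40 [-0.65  0.3   2.05 -0.74  0.14  0.85]
-0.8 45 [-0.64  0.31  2.12  4.19  0.13  2.21]
-0.8 50 [-0.63  0.33  2.19  3.63  0.27  2.77]
-0.8 55 None
-0.8 60 None
[-7.07028736e-01  5.95454147e-01  1.27897107e+00 -4.44089210e-16
  1.26716744e+00 -7.02873591e-03]
```

Run:
```python
from h import *
c=np.array([.525,-.300])
for h in (.87,.4,-1.8,-2.27,2.44):
  for ti in (0,30,50,65):
    P=pose([*c,.03],h,ti); q=kinematics.ik(*P); print(h,ti,P[0].round(2),None if q is None else np.round(q,2))
```

```text
0.87 0 [ 0.54 -0.29  0.14] [-0.69  0.58  1.36 -0.    1.2  -1.56]
0.87 30 [ 0.5  -0.33  0.13] [-0.99  0.6   1.43  0.52  1.31 -2.05]
0.87 50 [ 0.48 -0.35  0.11] [-1.15  0.74  1.42  0.77  1.49 -2.29]
0.87 65 [ 0.47 -0.37  0.09] [-1.23  0.88  1.38  0.9   1.65 -2.41]
0.4 0 [ 0.54 -0.29  0.14] [-0.69  0.59  1.34 -0.    1.21 -1.09]
0.4 30 [ 0.49 -0.32  0.13] [-1.    0.45  1.68  0.62  1.01 -1.74]
0.4 50 [ 0.46 -0.33  0.11] [-1.2   0.53  1.82  1.01  1.12 -2.23]
0.4 65 [ 0.44 -0.33  0.09] [-1.32  0.67  1.86  1.2   1.3  -2.51]
-1.8 0 [ 0.52 -0.32  0.14] [-0.74  0.58  1.35 -0.    1.21  1.06]
-1.8 30 [ 0.53 -0.26  0.13] [-0.44  0.57  1.49 -0.6   1.05  1.66]
-1.8 50 [ 0.54 -0.23  0.11] [-0.27  0.69  1.52 -0.99  1.15  2.06]
-1.8 65 [ 0.55 -0.21  0.09] [-0.18  0.83  1.5  -1.21  1.31  2.29]
-2.27 0 [ 0.51 -0.31  0.14] [-0.74  0.56  1.38 -0.    1.2   1.53]
-2.27 30 [ 0.55 -0.27  0.13] [-0.44  0.72  1.23 -0.52  1.37  1.97]
-2.27 50 [ 0.57 -0.25  0.11] [-0.3   0.91  1.08 -0.79  1.58  2.14]
-2.27 65 [ 0.58 -0.23  0.09] [-0.23  1.07  0.96 -0.97  1.75  2.2 ]
2.44 0 [ 0.51 -0.29  0.14] None
2.44 30 [ 0.55 -0.33  0.13] None
2.44 50 [ 0.58 -0.35  0.11] None
2.44 65 [ 0.59 -0.36  0.09] None
```

Run:
```python
from h import *
c=np.array([.525,-.300]); h=.87
for hh in (0.,.45,h):
    P=pose([*c,.06],hh,-8); env.movel(P[0],.02,frame=P[1])
for z,ti,v in ((.040,0,.06),(.034,30,.06),(.026,60,.05)):
    P=pose([*c,z],h,ti); env.movel(P[0],v,frame=P[1])
env.hold(.5)
# withdraw opposite to hook direction
d=R.from_euler('z',h).apply([np.cos(np.radians(60)),0,np.sin(np.radians(60))])
P=pose(np.r_[c,.026]+d*.035,h,60); env.movel(P[0],.06,frame=P[1])
s=monitor.sense();print(s["clock"],s["contact_force"],tip_now(s))
P=pose([*c,.2],h,0); env.movel(P[0],.15,frame=P[1]); env.hold(.2)
s=monitor.sense();print(s["clock"],s["contact_force"],tip_now(s),s["finger_gap"])
snap("top2",name="top");f=snap("w9");snap("scene2",name="scene")
d=pickle.load(open("f0.pkl","rb"))
for n in ("scene","top"):
    a=d[n]["frame"].astype(int);g=pickle.load(open(n+"2.pkl","rb"));b=g["frame"].astype(int)
    T=R.from_euler('z',.27)
    cs=np.array([proj(n,g,T.apply([x,y,0])+[c[0],c[1],.01]) for x,y in ((.055,.075),(-.055,.075),(-.055,-.075),(.055,-.075))])
    x0,y0=cs.min(0).astype(int);x1,y1=cs.max(0).astype(int)
    D=np.abs(a-b).sum(2)[y0:y1,x0:x1]; print(n,x0,y0);
    for r in D[::2,::1]: print("".join(" .:*#"[min(4,v//20)] for v in r))
```

```text
28.7 [ 0.14832331 -0.12002529  1.0343423 ] [ 0.53621533 -0.28655166  0.05619912]
30.3833 [-0.00148342 -0.14094148 -1.0254118 ] [ 0.52459973 -0.30037983  0.19964752] 0.21964672189669177
scene 185 176
                                                          
                                                          
                                                          
                                                          
                                                          
                                                          
                            :#*##:                        
                          :#.   :*.                       
                           **   .:.                       
                          :#:   .:.                       
                                                          
                                                          
                                                          
                                                          
                                                          
                
[... 1195 characters left out ...]
..   ..    ..  ::  .... .... .########*#
......   ........ ...........     .    ..  .... . .  :##########*
.......    .. .......... ... ....   ...   .. .. ..  *############
.......   .........................      ........  *#############
..... .    .  .. ... ......... ............. ...  *##############
........    ........ ....... .................   :###############
........     ... ........ ......... ... ...   . .################
..... ....  ........ .......... .    .  . ..... .################
...........  .  .......... . .    .............. *###############
...........   .. . .. . . ........... ........... .*#############
............    . ................................   :###########
```

Run:
```python
from h import *
g=pickle.load(open("scene2.pkl","rb"));f=pickle.load(open("w9.pkl","rb"));t=pickle.load(open("top2.pkl","rb"))
X=onz("scene",g,(185+29.5,176+15),.005);print(X, R.from_euler('z',-.27).apply(X-[.525,-.3,0]))
print("top px",proj("top",t,X)-[353,188]); u=proj("wrist",f,X);print(u)
im=cv2.cvtColor(f["frame"],cv2.COLOR_RGB2GRAY);x,y=u.astype(int);A=im[y-36:y+36:2,x-45:x+45].astype(int);
lo,hi=np.percentile(A,5),np.percentile(A,98);print(lo,hi)
for r in A: print("".join("@#*:. "[int(np.clip((v-lo)/(hi-lo)*5.99,0,5))] for v in r))
```

```text
[ 0.5178236  -0.31162423  0.005     ] [-0.01001695 -0.00928892  0.005     ]
top px [36.56391048 29.66736797]
[257.41661101 168.89532329]
122.95000000000002 159.0
         ..    .....           . @@: .::::.:... ...........::..................... .....  
    ..  ..      ..........   *#.@@...::::.:... ..:..... .:::...............:........... ..
 .....    .            ..    ..@@..::::..:.....:........::........................... ... 
  ...    ....        ......*:.@* .::::..... ..:........::...............:............... .
 . .  .......        .   .:.@@: .::::.:... ..:........::...............:........... ..  ..
         ..     .       .. @@. .:::..:... ........ ..:...............................  ...
              .::.     *:.@@..::::........:...... .::...............:............... .....
              ..       .*@#..:::..:... ..:..... ..::...............:..............  ......
..                  :*.@@: .:::..:... ..........::.........:......:.............. ........
       .          ..:.@@...:::..:... ..........::..............:::........................
                . :: @@ ..::
[... 1631 characters left out ...]
..::......:::...:::::...::...:.......:::::::::::..:::::...:...... *@@
 :::::::....::........::......:::..:::::....::...::.......:::::::::..::.:::...:.......@@@@
.::::::.....:.......::.......:::..:::::....::..:::......:::::::::::.:::::...::..... *@@@*.
#:...:...::........::.......::...:::::...:::..:::......:::::::::::::.:::...::..... #@@@.##
@@@@. ...:........::......:::...:::::...:::..::......::::::::::::::.::...:::.....:@@@@ ** 
@@@@@@@..........::......:::..::::::...::..:::......:::::::::::::::::...::..... *@@@*:*   
:@@@@@@@@@* ...::.......:::..:::::...:::..:::.....:::::::::::::::::...:::......@@@@ ..   .
...:#@@@@@@@@:.........::...:::::...:::..:::.....:::::::::::::::::...:::.....:@@@@..
```

The ring lies flat near the tray centre, seen in both the scene and wrist images. Next I put the pick back.

Run:
```python
from h import *
p=np.load("rack.npy"); yaw=p[2]
c=np.array([.5454,.3835]); q=Q(yawdown(np.pi/2+yaw))
env.movel([*monitor.sense()["position"][:2],.345],.2)
env.reach([*c,.345],q); env.movel([*c,.24],.2); env.hold(.3)
s0=monitor.sense(); print(s0["clock"],s0["position"],s0["finger_gap"])
print(env.movel([*c,.132],.06,guard=5), env.movel([*c,.1245],.02,guard=3)); 
s=monitor.sense(); print(s["clock"],s["position"],np.array(s["contact_force"])-s0["contact_force"])
```

```text
34.25 [0.54557327 0.38358396 0.24077807] 0.22008492291488332
False True
36.575 [0.54544325 0.38351577 0.12529861] [-1.02101034 -0.90322438  3.70573667]
```

Contact came at the same height as at the grasp (0.1253). I'll release, back off and check.

Run:
```python
from h import *
c=np.array([.5454,.3835])
env.release(); env.hold(.3); env.movel([*c,.27],.15)
s=monitor.sense();print(s["clock"],s["position"],s["contact_force"],s["finger_gap"])
q=R.from_quat(s["ee_rot"])
env.reach([.50,.36,.27],Q(yawdown(np.pi/2))); env.hold(.3); f=snap("w10")
f3=pickle.load(open("w3.pkl","rb")); D=np.abs(f["frame"].astype(int)-f3["frame"]).sum(2)
B=D[95:295,188:454]; print(np.abs(f["view"]-f3["view"]).max(),(B>40).sum())
ys,xs=np.nonzero(B>40); print(list(zip(xs,ys))[:30])
s0=pickle.load(open("f0.pkl","rb"))["scene"]["frame"].astype(int); s1=snap("scene3",name="scene")["frame"].astype(int)
n,_,st,_=cv2.connectedComponentsWithStats((np.abs(s0-s1).sum(2)>60).astype(np.uint8)); print(st[1:][st[1:,4]>3])
```

```text
38.65 [0.54515716 0.38337487 0.26890218] [-0.24386377 -0.53955372  0.28602247] 0.9969035715308611
0.0005897298989059195 695
[(np.int64(99), np.int64(27)), (np.int64(102), np.int64(27)), (np.int64(103), np.int64(27)), (np.int64(106), np.int64(27)), (np.int64(107), np.int64(27)), (np.int64(110), np.int64(28)), (np.int64(113), np.int64(28)), (np.int64(114), np.int64(28)), (np.int64(115), np.int64(28)), (np.int64(117), np.int64(28)), (np.int64(118), np.int64(28)), (np.int64(121), np.int64(28)), (np.int64(124), np.int64(29)), (np.int64(125), np.int64(29)), (np.int64(128), np.int64(29)), (np.int64(129), np.int64(29)), (np.int64(131), np.int64(29)), (np.int64(132), np.int64(29)), (np.int64(135), np.int64(29)), (np.int64(136), np.int64(29)), (np.int64(101), np.int64(30)), (np.int64(102), np.int64(30)), (np.int64(103), np.int64(30)), (np.int64(105), np.int64(30)), (np.int64(106), np.int64(30)), (np.int64(107), np.int64(30)), (np.int64(108), np.int64(30)), (np.int64(109), np.int64(30)), (np.int64(111), np.int64(30)), (np.int64(135), np.int64(30))]
[[  230     0     4     6    15]
 [  242     0     4     9    26]
 [  235     0    74    60   872]
 [  310     0    96   172  5910]
 [  428     0    24    28   375]
 [  406     0   154   237 14625]
 [  236    35     6     4    12]
 [  234    39     3     2     6]
 [  261    41    11     6    33]
 [  234    46     6     2    11]
 [  234    49     9    10    29]
 [  338    48    13     9    64]
 [  262    50    10     3    19]
 [  488    54     4     5    14]
 [  240    59     5     7    17]
 [  262    60     6    12    29]
 [  370    88     7    15    72]
 [  214   188     5     4    12]
 [  212   190     2     5     6]
 [  270   204     7     6    19]]
```

Run:
```python
from h import *
a=pickle.load(open("w3.pkl","rb"))["frame"];b=pickle.load(open("w10.pkl","rb"))["frame"]
for n,(x,y,w,h) in dict(pick=(310,150,45,48),base=(310,150,26,22),driver=(302,215,44,66),jar=(375,218,60,60)).items():
    r=cv2.matchTemplate(b[y-8:y+h+8,x-8:x+w+8],a[y:y+h,x:x+w],cv2.TM_CCOEFF_NORMED);_,m,_,l=cv2.minMaxLoc(r);print(n,round(m,3),l[0]-8,l[1]-8)
```

```text
pick 0.976 -1 0
base 0.979 0 0
driver 0.985 0 0
jar 0.99 0 0
```

The pick stands as it did at the start, and the other things have not moved.

```bash
python3 -c "
from bench import job; print(job.hand_in())"
```

```text
the job is handed in; nothing more can be done
None
```

The job is handed in without a verdict shown: camera checks put the ring flat near the tray centre, the pick upright back in its slot and nothing else seen moved, at about 40 s of the 72 s allowed.

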